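# Flip the desk calculator over the ridge of its stand, keys out

## Robot

A 6-joint arm with a two-finger parallel gripper is mounted at the origin on a cart in front of the work surface, level with it; the furniture and walls round the work are solid. World frame = base frame: x ahead of the robot, y to its left, z up, the work surface at z = 0. Lengths are in m, angles in rad, forces in N, time in s.
With the tool pointing down it reaches from about 0.3 to 0.875 m from the base axis. Payload 6.4 kg.
Tool frame: the origin (TCP) lies on the mounting face of the last link; the fingertips stand 173 mm ahead of it and the grasp point (between the pads) lies 155 mm ahead of it (ctrl.tip_reach is the distance from the TCP to the fingertips, in m); z points along the fingers, y is the line along which they close (so a half turn about z gives the same grasp; the last joint's range is limited). The gripper opens to 85 mm and grips with 20 to 120 N. Pads are 22 mm wide; open, the fingers measure 114 mm over their backs; the gripper's body (76 mm by 85 mm) begins 54 mm behind the grasp point. The pads swing forward as they close: fully open they stand 13 mm farther back than shut.
Start: joints at [-1.383, 0.181, 1.607, -0, 1.354, -0.206], TCP at [0.221, -0.531, 0.405] pointing down, gripper open.
Joint ranges: [-2.99, 2.99], [-0.89, 2.07], [0.3, 2.58], [-1.14, 4.28], [0, 2.63], [-3.12, 3.12]. Speed limits (rad/s): [2.57, 2.57, 3.01, 3.14, 3.14, 3.14].

## Interface

Orientations are given as a unit quaternion [w, x, y, z].
In Python, from bench import ctrl gives the robot as it stands.
- The arm moves only by the shell command python3 -m pendant 'ROWS'. ROWS is JSON, a list that holds one entry, the list of rows, each a list of 7 numbers: the opening, from 0 (shut) to 1 (fully open), then the shift along the tool's x, y, z in mm, then the turn, a rotation vector about the tool's x, y, z in rad. A call has 1 to 5 rows; each row is the pose to reach, as a shift and turn from the pose commanded when the call began, along the tool's axes at that moment; what a row does not reach only later rows make up. A row lasts 1/12 s, in which the tool goes at most 41.7 mm and 7.16 degrees, less where a joint would pass 70% of its speed; a pose out of reach is approached as far as the arm can. A call with a gripper value outside its range is refused whole. The fingers move at their own pace and stop on an object; the grip force is fixed at half the most. Time passes only in rows, so rows that repeat a pose let the fingers close. It gives the time, the measured TCP pose, the force, the opening and the grip force at its end, in the units of the state.
- ctrl.get_obs(): the state, without advancing time (a new reading comes with each control period).
- ctrl.camera(name): name is "scene" or "top" or "wrist"; returns the picture (480x640x3 uint8, red, green, blue); there is no depth.
- ctrl.camera_params(name): a dict with "mtx" (3x3 intrinsics, pixels), "distortion" ([k1, k2, p1, p2, k3] as OpenCV has them; the pictures are not rectified), "world_from_camera" (4x4, takes a point from camera to world coordinates); the wrist camera has in their place "tool_from_camera" (4x4, takes a point from camera to tool coordinates, whose origin is the TCP and whose axes are the flange's). Camera axes: x right, y down, z forward; pixel columns grow to the right and rows downward; lengths in m; the calibration is good to about 2 mm. A picture is of the moment at which its call begins: read the wrist's pose just before it. camera_params takes no time and is no camera call.
- ctrl.hand_in(): hands the job in; it is judged then, once.
Trained networks look in the newest picture that a camera, given by its name, has taken for a name from the list of things; names that differ only in an ending like _2 or _b are one class to them, and where a whole thing is asked for, a point or a joint stands for the part that bears it (a point fixed in the world has none). Each returns a list of dicts, best first, with "confidence" (0 to 1); they miss things now and then, are a little off and sometimes report something else, mostly with a low value. They report only what shows in the picture. A call takes as long as a camera call.
- ctrl.boxes_of(camera, name): "point" ([column, row] as shares, 0 to 1, of the picture: columns of its width, rows of its height, amid what is visible of it).
The state is a dict: "time_s": time; "q": joint angles; "dq": joint speeds; "joint_efforts": joint torques, N m; "eef_pos": TCP position; "eef_rot": TCP orientation; "wrist_force": force on the tool from outside, world axes, zero at the start; "torque": the same for the moment, N m; "opening": opening from 0.0 (shut) to 1.0 (fully open); "grasp_force": force on a finger pad.
Only numpy, scipy, OpenCV 4.12 (cv2) and the standard library are available. Lean on these libraries where they do the work, as an engineer would, in place of code of your own. Each camera call takes 0.05 s, during which the arm holds its last target. There are 200 camera calls.

## Task

The desk calculator has been put away on the left slope of the tent-shaped stand with its keys against the board. Flip it straight over the ridge, like turning a page, so that it rests on the ledge of the right slope, the side of the chair, with its keys and display facing out, display end still at the top. Leave the phone beside it where it is.

Things in the scene. Friction and masses are not known exactly. Their poses are not given: they have to be found in the camera images.
- calculator_center (a point): Centre of the calculator: grey slab 80 wide, 140 tall, 14 mm thick, 0.12 kg; keys and display on one face, battery cover and 4 feet on the other. Axes: x across, y up to the display edge, z out of the key face. Starts loose on the left slope, front or rear half, lower edge on the ledge, keys to the board; its top 55 mm stand free past the ridge, to be pinched there across the 14 mm.
- phone_center (a point): Centre of a black phone, 70 wide, 150 tall, 10 mm thick, small square camera block on its back. It leans on the left slope in the other half of the stand, about 124 mm from the calculator along the ridge. Same axes (y up its height, z out of the screen). Not to be moved.
- calc_stand: Tent-shaped aluminium stand, fixed to the desk. Origin on the desk top under the middle of the ridge; x level, across the ridge, from the right slope to the left one; y along the ridge, roughly towards the robot (ridge 250 mm long, 79.5 mm high); z up. Both slopes fall from the ridge at 55 degrees from level; 85 mm down each, a ledge 22 mm deep stands square out of the slope.
- right_ledge (a point): Middle of the inner corner between right slope and right ledge, at x = -49, z = 10 mm of the stand (the ledge's outer edge: x = -67, z = 22 mm); axes as the stand's. Fully home, the calculator has its lower edge in this corner and its back flat on the slope, its centre 34.5 mm further in x and 61 mm higher than this point (x = -14, z = 71 mm of the stand).

How it is judged:
At the end, for the whole second after the job is handed in: The calculator rests on the right ledge, centre within about 12 mm of fully home across and in height, all of it on the stand, key face out and up and within 10 degrees of the slope, square to the ridge within 10 degrees, display end at the top; the phone within 20 mm of its start (x of calculator_center in the frame of calc_stand between -0.0293 and -0.0023 m and z of calculator_center in the frame of calc_stand between 0.0592 and 0.0832 m and y of calculator_center in the frame of calc_stand between -0.09 and 0.09 m and angle between calculator_center's own z axis and vertical between 0.785 and 1.135 rad and angle between calculator_center's own y axis and vertical below 0.8 rad and angle between the x axis of calculator_center and the y axis of calc_stand, either way round below 0.175 rad and distance of phone_center from where it was at the start of the episode below 0.02 m); the robot touches nothing.
It fails at once if the phone is knocked over or shifted by more than 30 mm (distance of phone_center from where it was at the start of the episode above 0.03 m).
It also fails if it takes over 38 s, if anything falls off the work surface, if the arm or the gripper's body presses on something with over 40 N, if the wrist force passes 120 N, or if a joint passes its speed limit or range.

## Working session

There is one attempt and no reset: what is moved stays moved. The work goes in short steps, Python scripts to look and compute and a shell command to move; the robot and the scene stay as the last step left them, time stands still between calls to the robot, and variables do not carry over. Pictures are saved under pics/ and viewed, at most 10 in all, crops included, and the job is handed in when it is done.

```bash
mkdir -p pics; ls; python3 - <<'E'
from bench import ctrl
import cv2,numpy as np
print({k:np.round(v,3) for k,v in ctrl.get_obs().items()})
ims=[]
for c in("scene","top"):
    im=ctrl.camera(c); cv2.imwrite(f"pics/{c}0.png",im[:,:,::-1]); 
    for n in("calculator_center","phone_center","calc_stand"):
        print(c,n,[(np.round(np.array(d["point"])*[640,480],1),round(d["confidence"],2)) for d in ctrl.boxes_of(c,n)[:2]])
    p=ctrl.camera_params(c); print(np.round(p["mtx"],1).tolist(),np.round(p["distortion"],3),np.round(p["world_from_camera"],3).tolist())
print(np.round(ctrl.camera_params("wrist")["tool_from_camera"],3).tolist())
E
```

```text
pics
{'time_s': np.float64(0.0), 'q': array([-1.383,  0.182,  1.608, -0.   ,  1.354, -0.206]), 'dq': array([-0., -0., -0.,  0., -0., -0.]), 'joint_efforts': array([-1.0000e-03, -4.4488e+01, -3.5134e+01, -0.0000e+00,  9.0000e-03,
        0.0000e+00]), 'eef_pos': array([ 0.221, -0.531,  0.404]), 'eef_rot': array([-0.001,  0.981,  0.196,  0.   ]), 'wrist_force': array([ 0.29 , -0.92 ,  0.047]), 'torque': array([-0.022, -0.009, -0.001]), 'grasp_force': np.float64(0.0), 'opening': np.float64(1.005)}
scene calculator_center [(array([343.7, 287.8]), 0.61)]
scene phone_center []
scene calc_stand [(array([315. , 287.1]), 0.84)]
[[556.8, 0.0, 317.7], [0.0, 556.8, 232.4], [0.0, 0.0, 1.0]] [-0.178  0.     0.     0.     0.   ] [[-0.825, -0.384, 0.414, 0.194], [-0.564, 0.538, -0.626, 0.461], [0.018, -0.75, -0.661, 0.636], [0.0, 0.0, 0.0, 1.0]]
top calculator_center [(array([286.8, 301.9]), 0.84), (array([313.4, 272.4]), 0.31)]
top phone_center [(array([307.8, 235. ]), 0.84)]
top calc_stand [(array([314.5, 272.6]), 0.81)]
[[487.0, 0.0, 323.2], [0.0, 487.0, 240.2], [0.0, 0.0, 1.0]] [0.019 0.    0.    0.    0.   ] [[-0.004, -0.993, 0.115, 0.463], [-1.0, 0.002, -0.014, -0.059], [0.014, -0.115, -0.993, 0.925], [0.0, 0.0, 0.0, 1.0]]
[[-0.0, -0.946, -0.324, 0.085], [1.0, -0.001, 0.001, -0.0], [-0.001, -0.324, 0.946, 0.032], [0.0, 0.0, 0.0, 1.0]]
```

```bash
python3 -c "
import cv2
a=cv2.imread('pics/top0.png')[170:370,200:440]
b=cv2.imread('pics/scene0.png')[180:400,190:450]
cv2.imwrite('pics/t1.png',cv2.resize(a,(720,600)));cv2.imwrite('pics/s1.png',cv2.resize(b,(709,600)))"
```

```text
(no output)
```

View pics/t1.png

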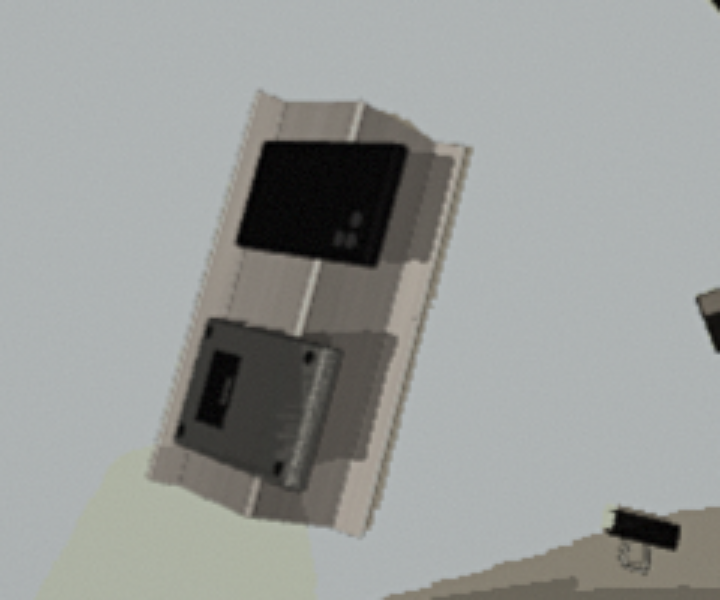

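View pics/scene0.png

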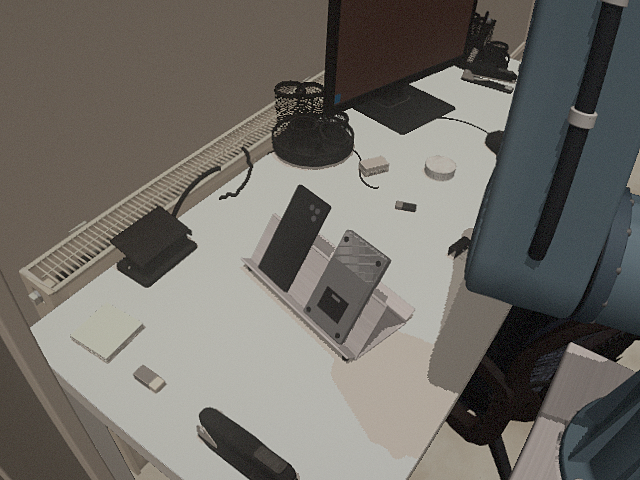

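The top crop (3x, offset 200,170) shows the ridge running from about (362,102) to (250,515). The calculator's back is on the near half of the left slope and the phone is on the far half. The scene view agrees, and both items lean on the left slope. Next I fit the stand pose.

```bash
cat > h.py <<'E'
import numpy as np,cv2,json
from scipy.optimize import least_squares
from scipy.spatial.transform import Rotation as R
from bench import ctrl
def proj(c,P):
    p=ctrl.camera_params(c); T=np.linalg.inv(np.array(p["world_from_camera"]))
    return cv2.projectPoints(np.array(P,float),cv2.Rodrigues(T[:3,:3])[0],T[:3,3],np.array(p["mtx"]),np.array(p["distortion"]))[0][:,0]
def S(s):
    c,n=np.cos(s[2]),np.sin(s[2]); return np.array([[c,-n,0,s[0]],[n,c,0,s[1]],[0,0,1,0],[0,0,0,1.]])
def w(s,P): return np.array(P)@S(s)[:3,:3].T+S(s)[:3,3]
def tcp():
    o=ctrl.get_obs(); return np.array(o["eef_pos"]),R.from_quat(np.array(o["eef_rot"]),scalar_first=True)
def goal(s,y,g,a,flip=1):
    """stand frame: grasp point g=(x,z), tool z opposite to u at angle a deg (from stand x, in xz plane)"""
    u=np.array([np.cos(np.radians(a)),0,np.sin(np.radians(a))]); z=-u; yy=-flip*np.array([u[2],0,-u[0]])
    Rw=S(s)[:3,:3]@np.c_[np.cross(yy,z),yy,z]
    p=w(s,[[g[0],y,g[1]]])[0]-0.155*Rw[:,2]
    return p,R.from_matrix(Rw)
def delta(p,r):
    p0,r0=tcp(); return np.round(r0.inv().apply(p-p0)*1000,1),np.round((r0.inv()*r).as_rotvec(),3)
E
python3 - <<'E'
from h import *
P=[[0,-.125,.0795],[0,.125,.0795],[.067,-.125,.022],[.067,.125,.022],[-.067,-.125,.022],[-.067,.125,.022]]
uv=np.array([[362,102],[250,515],[260,92],[148,477],[470,148],[362,535]])/3+[200,170]
f=lambda s:(proj("top",w(s,P))-uv).ravel()
r=least_squares(f,[.4,0,1.3]); s=r.x; print(s,np.round(r.fun,1))
c,n=np.cos(np.radians(55)),np.sin(np.radians(55))
# calc back face corners on left slope; fit y, along-slope offset
u=np.array([-c,0,n]); nn=np.array([n,0,c]); b=np.array([.049,0,.010])
cu=np.array([[210,320],[340,350],[298,490],[178,440]])/3+[200,170]
def cor(v):
    yc,d,th=v; X=np.cos(th)*np.array([0,1,0])+np.sin(th)*u; Y=-np.sin(th)*np.array([0,1,0])+np.cos(th)*u
    ce=b+[0,yc,0]+u*(.07+d)+nn*.014
    return [ce-.04*X-.07*Y,ce-.04*X+.07*Y,ce+.04*X+.07*Y,ce+.04*X-.07*Y]
r=least_squares(lambda v:(proj("top",w(s,cor(v)))-cu).ravel(),[.06,0,0]); print(r.x,np.round(r.fun,1))
print(ctrl.get_obs()["time_s"])
np.save("s.npy",np.r_[s,r.x])
y=r.x[0]
# calculators mid-plane: pinch 25mm below top
g=b+u*.115+nn*.007
for fl in(1,-1):
    p,q=goal(s,y,(g+u*.12)[[0,2]],125,fl); print(fl,p,delta(p,q))
E
```

```text
[ 0.50644576 -0.03458806  1.29960216] [ 1.  -0.8 -0.5  0.8  0.4 -1.   0.3  0.7 -0.9 -0.9 -0.2  1. ]
[0.05985537 0.00726175 0.00157662] [ 1.1 -1.2 -0.7 -1.1 -0.1  1.  -0.3  1.2]
0.4
1 [ 0.40351643 -0.18133939  0.33348433] (array([ 303. , -252.7,   71.1]), array([0.588, 0.203, 0.644]))
-1 [ 0.40351643 -0.18133939  0.33348433] (array([ 303. , -252.7,   71.1]), array([-0.259,  0.75 , -2.38 ]))
```

```bash
python3 -m pendant '[[[0.7,30,-25,6,0.06,0.02,0.06],[0.7,60,-50,12,0.12,0.04,0.13],[0.7,90,-76,18,0.18,0.06,0.19],[0.7,120,-100,24,0.24,0.08,0.26],[0.7,150,-126,30,0.29,0.1,0.32]]]'; cat > d.py <<'E'
import sys
from h import *
v=np.load("s.npy"); c,n=np.cos(np.radians(55)),np.sin(np.radians(55))
u=np.array([-c,0,n]); nn=np.array([n,0,c]); b=np.array([.049,0,.010])
up,out=float(sys.argv[1])/1e3,float(sys.argv[2])/1e3
g=b+u*(.115+up)+nn*(.007+out)
print(*delta(*goal(v[:3],v[3],g[[0,2]],125)),ctrl.get_obs()["time_s"])
E
python3 d.py 120 2
```

```text
time_s: 0.82
eef_pos: [0.3114, -0.3557, 0.3746]
eef_rot: [-0.152, 0.988, 0.033, 0.02]
wrist_force: [0.2, 0.2, -0.1]
opening: 0.703
grasp_force: 0.0
[ 100.7 -148.8   94. ] [0.296 0.101 0.32 ] 0.8167
```

```bash
python3 -m pendant '[[[0.7,20,-30,19,0.06,0.02,0.06],[0.7,40,-60,38,0.12,0.04,0.13],[0.7,60,-90,56,0.18,0.06,0.19],[0.7,80,-120,75,0.24,0.08,0.26],[0.7,100,-148,94,0.296,0.101,0.32]]]'; python3 -m pendant '[[[0.7,0,0,0,0,0,0]]]';python3 d.py 120 2; python3 - <<'E'
from h import *
v=np.load("s.npy"); s=v[:3]
p,r=tcp(); im=ctrl.camera("wrist"); W=ctrl.camera_params("wrist")
c,n=np.cos(np.radians(55)),np.sin(np.radians(55))
u=np.array([-c,0,n]); nn=np.array([n,0,c]); b=np.array([.049,v[3],.010]); e=np.array([0,1,0])
T=np.eye(4);T[:3,:3]=r.as_matrix();T[:3,3]=p;T=np.linalg.inv(T@np.array(W["tool_from_camera"]))
P=[b+u*.14+nn*h+e*k for h in(0,.014) for k in(-.04,.04)]+[[0,-.125,.0795],[0,.125,.0795]]
q=cv2.projectPoints(w(s,P),cv2.Rodrigues(T[:3,:3])[0],T[:3,3],np.array(W["mtx"]),np.array(W["distortion"]))[0][:,0]
im=im[:,:,::-1].copy(); print(np.round(q))
for a in q: 
    if abs(a).max()<1e4: cv2.circle(im,tuple(int(x) for x in a),3,(0,0,255),1)
cv2.imwrite("pics/w1.png",im)
E
```

```text
time_s: 1.23
eef_pos: [0.4027, -0.1799, 0.3341]
eef_rot: [-0.298, 0.945, -0.129, 0.04]
wrist_force: [0.5, -0.9, -0.4]
opening: 0.698
grasp_force: 0.0
time_s: 1.32
eef_pos: [0.4028, -0.1766, 0.3322]
eef_rot: [-0.301, 0.944, -0.127, 0.039]
wrist_force: [-0.7, -0.2, -0.1]
opening: 0.697
grasp_force: 0.0
[ 2.   0.8 -3.6] [-0.005  0.006  0.002] 1.3167
[[342. 185.]
 [339. 308.]
 [317. 185.]
 [318. 308.]
 [343. -82.]
 [337. 302.]]
```

View pics/w1.png

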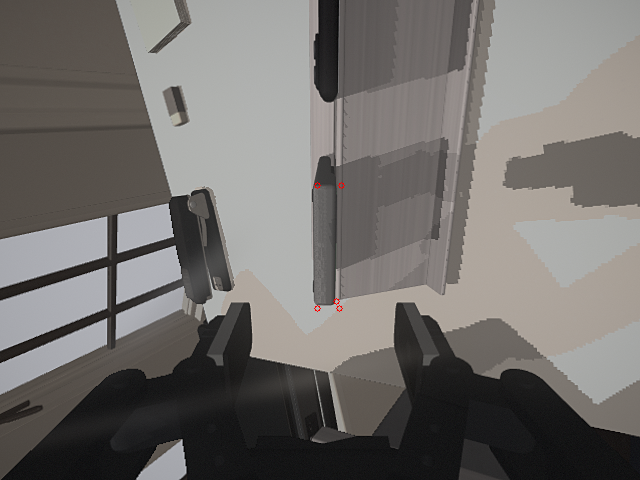

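The wrist picture shows the calculator's top edge at columns 314–336, rows 184–304. It sits between the pads, as predicted to within 4 px. I'll advance and grip.

```bash
python3 -m pendant '[[[0.7,2,1,30,0,0,0],[0.7,2,1,60,0,0,0],[0.7,2,1,90,0,0,0],[0.7,2,1,114,0,0,0],[0.7,2,1,114,0,0,0]]]'; python3 d.py 0 3; python3 -m pendant '[[[0,0,0,0,0,0,0],[0,0,0,0,0,0,0],[0,0,0,0,0,0,0],[0,0,0,0,0,0,0],[0,0,0,0,0,0,0]]]';python3 -m pendant '[[[0,0,0,0,0,0,0],[0,0,0,0,0,0,0]]]'; python3 d.py 0 3
```

```text
time_s: 1.78
eef_pos: [0.4198, -0.1183, 0.237]
eef_rot: [-0.298, 0.945, -0.127, 0.038]
wrist_force: [-1.4, 1.3, -0.3]
opening: 0.697
grasp_force: 0.0
[ 1.2 -5.   3.6] [0.    0.007 0.002] 1.7833
time_s: 2.2
eef_pos: [0.4224, -0.1203, 0.2432]
eef_rot: [-0.3, 0.945, -0.127, 0.042]
wrist_force: [0.6, 8.5, 20.2]
opening: 0.154
grasp_force: 59.9
time_s: 2.37
eef_pos: [0.4224, -0.1202, 0.2433]
eef_rot: [-0.3, 0.945, -0.127, 0.043]
wrist_force: [0.3, 7.6, 19.1]
opening: 0.155
grasp_force: 59.9
[-1.8 -2.3  9.4] [-0.005 -0.002  0.005] 2.3667
```

```bash
python3 -m pendant '[[[0,0,-4,-30,0,0,0],[0,0,-8,-60,0,0,0],[0,0,-12,-90,0,0,0],[0,0,-14,-115,0,0,0],[0,0,-14,-115,0,0,0]]]'; cat > e.py <<'E'
import sys
from h import *
# stand-frame grasp point now, and delta to target (x,z mm, angle)
v=np.load("s.npy"); p,r=tcp(); g=p+.155*r.as_matrix()[:,2]; Si=np.linalg.inv(S(v[:3])); z=-Si[:3,:3]@r.as_matrix()[:,2]
print("now",np.round((Si@np.r_[g,1])[:3]*1e3,1),"ang",np.degrees(np.arctan2(z[2],z[0])).round(1),"t",ctrl.get_obs()["time_s"])
if len(sys.argv)>3:
    x,zz,a=map(float,sys.argv[1:4]); print(*delta(*goal(v[:3],v[3],(x/1e3,zz/1e3),a)))
E
python3 e.py 0 245 90; python3 - <<'E'
from h import *
a=ctrl.camera("scene")[100:380,180:480];b=ctrl.camera("top")[150:390,170:450]
cv2.imwrite("pics/l.png",np.hstack([cv2.resize(a,(420,392)),cv2.resize(b,(380,392))])[:,:,::-1])
E
```

```text
time_s: 2.78
eef_pos: [0.4075, -0.1761, 0.3479]
eef_rot: [-0.293, 0.947, -0.127, 0.045]
wrist_force: [0.2, -0.9, -1.6]
opening: 0.15
grasp_force: 59.8
now [-75.   56.3 220.2] ang 124.5 t 2.7833
[  -1.6 -163.7   49.3] [-0.602 -0.01   0.005]
```

View pics/l.png

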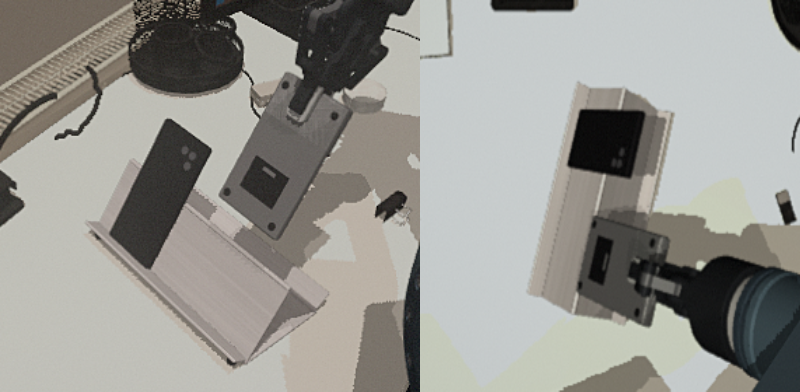

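The calculator is held squarely, with its tips about 34 mm below the top edge, and the phone has not moved. I'll swing it to vertical and then to the right side.

```bash
python3 -m pendant '[[[0,0,-33,8,-0.12,0,0],[0,0,-66,17,-0.24,0,0],[0,0,-99,27,-0.36,0,0],[0,-1,-132,38,-0.48,-0.01,0],[0,-2,-163,49,-0.6,-0.01,0]]]'; python3 -m pendant '[[[0,0,0,0,0,0,0],[0,0,0,0,0,0,0]]]'; python3 e.py 73 205 55
```

```text
time_s: 3.3
eef_pos: [0.447, -0.0142, 0.3952]
eef_rot: [-0.002, 0.991, -0.132, -0.003]
wrist_force: [-0.0, -0.5, -1.8]
opening: 0.15
grasp_force: 59.9
time_s: 3.47
eef_pos: [0.4472, -0.0127, 0.3946]
eef_rot: [-0.005, 0.992, -0.128, -0.004]
wrist_force: [0.3, 0.8, -2.5]
opening: 0.154
grasp_force: 60.0
now [  6.7  64.5 239.6] ang 90.5 t 3.4667
[   6. -156.   64.] [-0.62   0.005  0.017]
```

```bash
python3 -m pendant '[[[0,1,-33,4,-0.12,0,0],[0,2,-66,12,-0.24,0,0],[0,3,-98,24,-0.37,0,0.01],[0,4,-128,42,-0.5,0,0.01],[0,5,-156,64,-0.62,0.005,0.017]]]'; python3 -m pendant '[[[0,0,0,0,0,0,0],[0,0,0,0,0,0,0]]]'; python3 e.py 73 205 55;  python3 - <<'E'
from h import *
a=ctrl.camera("scene")[80:380,180:500];b=ctrl.camera("top")[150:390,170:450]
cv2.imwrite("pics/r.png",np.hstack([cv2.resize(a,(420,392)),cv2.resize(b,(380,392))])[:,:,::-1])
E
```

```text
time_s: 3.88
eef_pos: [0.4932, 0.1337, 0.3319]
eef_rot: [0.297, 0.944, -0.134, -0.041]
wrist_force: [-0.5, -1.2, -2.0]
opening: 0.152
grasp_force: 59.9
time_s: 4.05
eef_pos: [0.4918, 0.1338, 0.3278]
eef_rot: [0.296, 0.945, -0.131, -0.046]
wrist_force: [0.6, -0.5, -1.4]
opening: 0.155
grasp_force: 60.0
now [ 69.8  61.  200.5] ang 55.2 t 4.05
[-0.8 -0.6 -5.5] [-0.003  0.012  0.   ]
```

View pics/r.png

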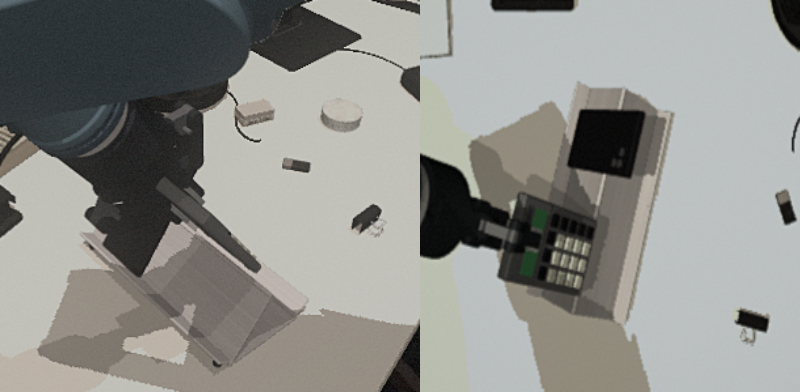

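In the top view the keys and display face up, with the bottom just past the ridge on the right side. I'll lower along the slope.

```bash
python3 -m pendant '[[[0,0,0,25,0,0,0],[0,0,0,50,0,0,0],[0,0,-1,70,0,0.01,0],[0,0,-1,85,0,0.01,0],[0,0,-1,85,0,0.01,0]]]'; python3 e.py 17 116 55; python3 -m pendant '[[[0,0,0,5,0,0,0],[0,0,0,8,0,0,0],[0,0,0,8,0,0,0]]]';python3 e.py 17 116 55
```

```text
time_s: 4.57
eef_pos: [0.4784, 0.0849, 0.262]
eef_rot: [0.295, 0.945, -0.134, -0.038]
wrist_force: [-0.6, 0.8, -1.0]
opening: 0.153
grasp_force: 60.1
now [ 19.5  58.6 134.5] ang 55.4 t 4.5667
[-1.  -9.4 16.7] [-0.006 -0.002 -0.01 ]
time_s: 4.82
eef_pos: [0.4788, 0.0832, 0.2568]
eef_rot: [0.296, 0.945, -0.132, -0.035]
wrist_force: [0.2, 1.1, -1.1]
opening: 0.153
grasp_force: 60.1
now [ 18.   57.  129.3] ang 55.4 t 4.8167
[-1.9 -7.7 11.5] [-0.006 -0.008 -0.009]
```

```bash
python3 -m pendant '[[[0,0,-2,3,0,0,0],[0,0,-4,6,0,0,0],[0,0,-4,6,0,0,0]]]'; python3 e.py 17 116 55; python3 -m pendant '[[[0,0,-1,3,0,0,0],[0,0,-1,5,0,0,0],[0,0,-1,5,0,0,0]]]';python3 e.py 17 116 55
```

```text
time_s: 5.07
eef_pos: [0.4783, 0.084, 0.2479]
eef_rot: [0.296, 0.945, -0.131, -0.036]
wrist_force: [-0.5, 0.6, -1.5]
opening: 0.155
grasp_force: 60.1
now [ 18.5  57.9 120.5] ang 55.3 t 5.0667
[-1.  -2.2  4.5] [-0.005 -0.006 -0.006]
time_s: 5.32
eef_pos: [0.4786, 0.0829, 0.2453]
eef_rot: [0.296, 0.946, -0.131, -0.035]
wrist_force: [-1.9, 9.9, 12.4]
opening: 0.156
grasp_force: 62.6
now [ 17.6  57.  117.8] ang 55.3 t 5.3167
[-1.6 -1.5  1.8] [-0.006 -0.008 -0.007]
```

Contact came at the expected height. I'll check with a picture before releasing.

```bash
python3 -m pendant '[[[0,0,-1,-1,0,0,0],[0,0,-1,-1,0,0,0]]]'; python3 - <<'E'
from h import *
a=ctrl.camera("scene")[180:380,220:440];b=ctrl.camera("top")[190:390,220:420]
cv2.imwrite("pics/c.png",np.hstack([cv2.resize(a,(420,392)),cv2.resize(b,(380,392))])[:,:,::-1])
E
```

```text
time_s: 5.48
eef_pos: [0.4788, 0.0834, 0.245]
eef_rot: [0.297, 0.945, -0.131, -0.036]
wrist_force: [-1.7, 3.0, 7.9]
opening: 0.153
grasp_force: 61.5
```

View pics/c.png

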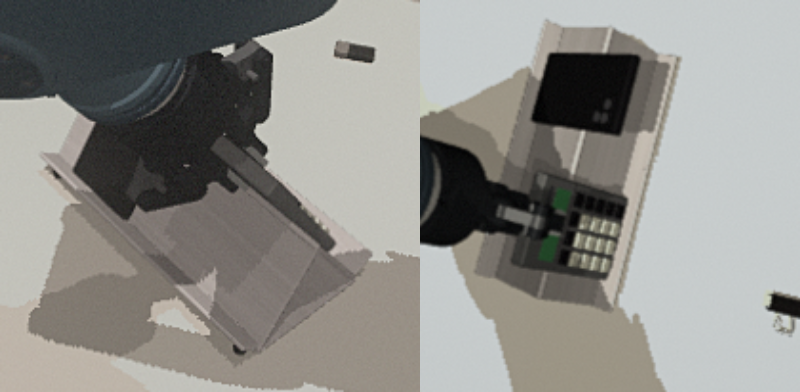

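The calculator is seated against the right ledge with keys out, and the phone is untouched. I'll release and back off.

```bash
python3 -m pendant '[[[0.3,0,0,0,0,0,0],[0.4,0,0,0,0,0,0],[0.5,0,0,0,0,0,0],[0.5,0,0,0,0,0,0],[0.5,0,0,0,0,0,0]]]';python3 -m pendant '[[[0.5,0,0,-15,0,0,0],[0.5,0,0,-35,0,0,0],[0.5,0,0,-65,0,0,0],[0.5,0,0,-100,0,0,0],[0.5,0,0,-120,0,0,0]]]'; python3 -m pendant '[[[0.5,0,35,-30,0,0,0],[0.5,0,70,-60,0,0,0],[0.5,0,70,-60,0,0,0]]]'; python3 - <<'E'
from h import *
v=np.load("s.npy");s=v[:3]
c,n=np.cos(np.radians(55)),np.sin(np.radians(55))
u=np.array([c,0,n]); nn=np.array([-n,0,c]); b=np.array([-.049,v[3],.010]); e=np.array([0,1,0])
P=[b+u*l+nn*.014+e*k for l in(0,.14) for k in(-.04,.04)]
L=[]
for cm in("top","scene"):
    im=ctrl.camera(cm)[:,:,::-1].copy()
    print(cm,[(np.round(np.array(d["point"])*[640,480],1),round(d["confidence"],2)) for nm in("calculator_center","phone_center") for d in ctrl.boxes_of(cm,nm)[:1]],proj(cm,w(s,[b+u*.07+nn*.014])))
    x,y=(220,190) if cm=="top" else (220,180)
    im=cv2.resize(im[y:y+200,x:x+200],(400,400),interpolation=cv2.INTER_CUBIC)
    for a in proj(cm,w(s,P)): cv2.circle(im,tuple(int(t) for t in (a-[x,y])*2),3,(0,0,255),1)
    L.append(im)
cv2.imwrite("pics/f.png",np.hstack(L))
E
```

```text
time_s: 6.0
eef_pos: [0.4782, 0.083, 0.2437]
eef_rot: [0.296, 0.945, -0.131, -0.036]
wrist_force: [-0.1, -0.1, -0.4]
opening: 0.5
grasp_force: 0.0
time_s: 6.42
eef_pos: [0.4966, 0.1504, 0.3454]
eef_rot: [0.296, 0.946, -0.131, -0.035]
wrist_force: [1.1, -0.5, 0.1]
opening: 0.5
grasp_force: 0.0
time_s: 6.67
eef_pos: [0.4896, 0.1264, 0.4384]
eef_rot: [0.296, 0.946, -0.132, -0.032]
wrist_force: [1.4, 0.2, 1.2]
opening: 0.499
grasp_force: 0.0
top [(array([296.2, 306.6]), 0.87), (array([308.7, 236.2]), 0.81)] [[304.66377295 308.29271974]]
scene [(array([353.7, 272.3]), 0.77), (array([293.2, 237.3]), 0.92)] [[364.46956018 272.74452214]]
```

View pics/f.png

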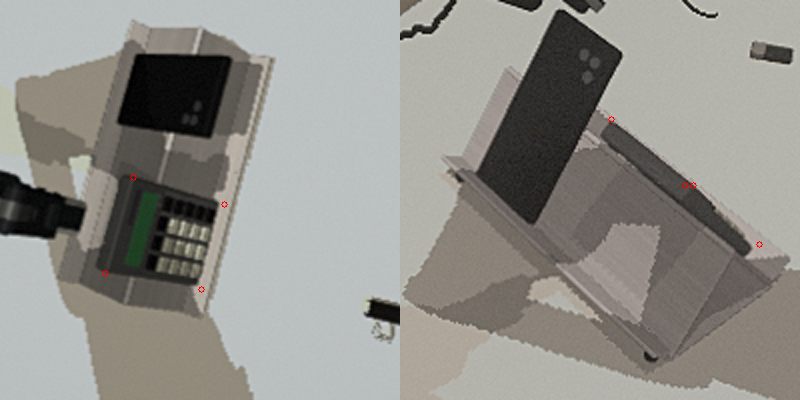

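In the picture the calculator lies on the right slope, roughly 3 px from the predicted corners, and the phone is in place. I'll take one enlarged look to verify tilt and seating before handing in.

```bash
python3 - <<'E'
from h import *
a=ctrl.camera("top")[265:345,260:340];b=ctrl.camera("scene")[225:315,310:410]
cv2.imwrite("pics/g.png",np.hstack([cv2.resize(a,(400,400)),cv2.resize(b,(400,360))[:, :] if 0 else cv2.copyMakeBorder(cv2.resize(b,(400,360)),0,40,0,0,0)])[:,:,::-1])
E
```

```text
(no output)
```

View pics/g.png

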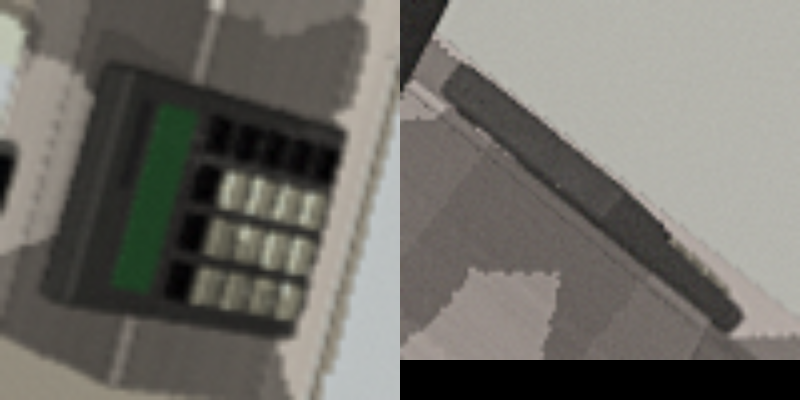

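The enlarged top view shows the key face corners near (348,128), (293,335), (130,70) and (70,303). The end face's back edge runs from (105,65) to (45,295). I'll fit the pose to these.

```bash
python3 - <<'E'
from h import *
v=np.load("s.npy");s=v[:3]
t=np.array([[348,128],[293,335],[130,70],[70,303],[105,65],[45,295]])/5+[260,265]
q=(np.array([[443,95],[722,330]])-[400,0])/4+[310,225]
def P(k):
    x,y,z,a,yaw=k; r=R.from_euler("zy",[yaw,-a]).as_matrix(); u=r@[1,0,0]; n=r@[0,0,1]; e=r@[0,1,0]; c=np.array([x,y,z])
    return [c+l*.07*u+m*.04*e+.007*h*n for l,h in((-1,1),(1,1),(1,-1)) for m in(-1,1)]
def f(k): 
    p=w(s,P(k)); return np.r_[(proj("top",p)-t).ravel(),(proj("scene",p[4:])-q).ravel()]
r=least_squares(f,[-.014,.06,.071,np.radians(55),0],x_scale=[.01,.01,.01,.1,.1])
print(r.x[:3]*1e3,np.degrees(r.x[3:]),np.round(r.fun,1))
E
```

```text
[-15.34157454  61.56340325  49.26059802] [59.71121312  6.56794841] [ -0.2  -2.2   2.   -2.2   1.8   6.3   3.6   7.3   0.    5.5   1.9   6.6
   4.6  10.1 -22.6 -12.7]
```

```bash
python3 - <<'E'
from h import *
v=np.load("s.npy");s=v[:3]
t=np.array([[348,128],[293,335],[130,70],[70,303],[105,65],[45,295]])/5+[260,265]
q=(np.array([[743,315],[455,63],[625,185],[443,92],[725,332]])-[400,0])/4+[310,225]
def P(k):
    x,y,z,a,yaw=k; r=R.from_euler("zy",[yaw,-a]).as_matrix(); u=r@[1,0,0]; n=r@[0,0,1]; e=r@[0,1,0]; c=np.array([x,y,z])
    return [c+l*.07*u+m*.04*e+.007*h*n for l,h in((-1,1),(1,1),(1,-1),(-1,-1)) for m in(-1,1)]
def f(k): 
    p=w(s,P(k)); return np.r_[(proj("top",p[:6])-t).ravel(),(proj("scene",p[[1,2,3,4,7]])-q).ravel()]
r=least_squares(f,[-.014,.06,.071,np.radians(55),0],x_scale=[.01,.01,.01,.1,.1])
print(r.x[:3]*1e3,np.degrees(r.x[3:]),np.round(r.fun,1))
E
```

```text
[-13.44399449  57.77378027  70.19600702] [56.7341581   1.18181613] [ 1.3 -0.6  1.3  0.3  0.8 -0.8 -0.2  1.  -0.8 -1.6 -1.7  0.4  0.8 -0.5
  1.8 -1.4  0.7  1.3 -2.  -0.8 -0.7  2.5]
```

The fit puts the centre at x = -13.4 and z = 70.2 mm (fully home is -14 and 71), with the slope at 56.7° and yaw at 1.2°. It is seated, so I'm handing in.

```bash
python3 -c "
from bench import ctrl
print(ctrl.hand_in())"
```

```text
the job is handed in; nothing more can be done
None
```

The calculator is flipped over the ridge and rests on the right ledge, keys and display out and display end up, within about 1 mm of fully home by my camera fit; the phone stayed in place, and the job is handed in (no verdict was returned).

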